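Fetch a filter from under a stacked tray and restack

ROBOT

A 6-joint arm with a two-finger parallel gripper is mounted at the origin on the work surface. World frame = base frame: x ahead of the robot, y to its left, z up, the work surface at z = 0. Lengths are in m, angles in rad, forces in N, time in s.
With the tool pointing down it reaches from about 0.375 to 0.9 m from the base axis. Payload 3.1 kg.
Tool frame: the origin (TCP) lies between the finger pads; the fingertips stand 22 mm ahead of it and the grasp point (between the pads) lies 3 mm ahead of it; z points along the fingers, y is the direction in which the jaws open and shut (so a half turn about z gives the same grasp; the last joint's range is limited). The gripper opens to 85 mm and grips with 20 to 120 N. Pads are 22 mm wide; open, the fingers measure 114 mm over their backs; the gripper's body (76 mm by 85 mm) begins 54 mm behind the grasp point. The pads swing forward as they close: fully open they stand 13 mm farther back than shut.
Start: joints at [0.99, 0.527, 1.433, -0, 1.181, -0.178], TCP at [0.245, 0.575, 0.253] pointing down, gripper open.
Joint ranges: [-3.08, 3.08], [-0.75, 2.2], [0.22, 2.44], [-1.43, 4.57], [0, 2.65], [-2.85, 2.85]. Speed limits (rad/s): [2.79, 2.79, 3.14, 3.14, 3.14, 3.14].

INTERFACE

Orientations are given as a unit quaternion [x, y, z, w].
In Python, from station import status, snapshot, manip gives the robot as it stands.
- The arm moves only by the tool move_arm, never from a script. Its argument "plan" is a list that holds one entry, the list of rows, each a list of 7 numbers: the turn, a rotation vector about the tool's x, y, z scaled (see below), then the shift along the tool's x, y, z scaled (see below), then the closure, from 0 (fully open) to 1 (shut). A call has exactly 8 rows; each row is the pose to reach, as a shift and turn from the pose commanded when the call began, along the tool's axes at that moment; what a row does not reach only later rows make up. The controller multiplies each number of a shift by 100 mm and each number of a turn by pi/4 rad. A row lasts 1/8 s, in which the tool goes at most 62.5 mm and 10.7 degrees, less where a joint would pass 70% of its speed; a pose out of reach is approached as far as the arm can. A call with a number of a shift or a turn outside -1 to 1 is refused whole. A call with a gripper value outside its range is refused whole. The fingers move at their own pace and stop on an object; "force" is the grip in N (left out, the last holds). Time passes only in rows, so rows that repeat a pose let the fingers close, or fill a call up. It gives the time, the measured TCP pose, the force and the opening at its end, in the units of the state.
- status.sense(): the state, without advancing time (a new reading comes with each control period).
- snapshot(name): name is "scene" or "top" or "wrist"; returns a dict with "img" (384x512x3 uint8, red, green, blue), "depth" (384x512 float32, m along the optical axis (not along the pixel's ray), 0 where there is no reading), "mtx" (3x3 intrinsics, pixels), "T" (4x4, takes a point from camera to world coordinates). Camera axes: x right, y up, looking along -z (the intrinsics and any distortion apply to the point x, -y, -z); pixel columns grow to the right and rows downward; lengths in m; the calibration is good to about 2 mm. A picture is of the moment at which its call begins.
- manip.sign_off(): hands the job in, once; it reports no verdict.
The state is a dict: "t": time; "q": joint angles; "qd": joint speeds; "tau": joint torques, N m; "tcp_pos": TCP position; "tool_rot": TCP orientation; "force": force on the tool from outside, world axes, zero at the start; "ft_torque": the same for the moment, N m; "finger_gap": opening from 0.0 (shut) to 1.0 (fully open).
Only numpy, scipy, OpenCV 4.12 (cv2) and the standard library are available. Lean on these libraries where they do the work, as an engineer would, in place of code of your own. Each camera call takes 0.05 s, during which the arm holds its last target. There are 200 camera calls.

TASK

The new orange oil filter is in the green tray, under the blue one. Lift the blue tray off and set it down on the black rubber mat with its little box still in it, stand the filter gently upright in the empty bay of the red kit pan, then put the blue tray gently back on the green one so that it nests squarely as before, box and all. Leave the green tray where it stands and do not disturb the other stack or the parts already in the red pan.

Things in the scene. Friction and masses are not known exactly. Their poses are not given: they have to be found in the camera images.
- blue_tray: Blue stacking tray (lengths in mm): 170 (its x) by 130 (its y) by 88 high, 6 thick, about 0.32 kg. Origin: centre of its underside, z up. Under it a foot 151 x 111, z 0-8 (lower 4 only 145 x 105); base plate over the whole outline z 8-14, contents stand at z 14. Starts nested on the green tray, origin 80 above green's. May go back either way round (0 or 180 deg).
- blue_web (a point): Middle of the top edge of the blue tray's carrying web, 78 above the tray's origin, tray axes: a wall 10 thick (along x), 118 long (along y), z 14-78, across the tray's middle. Lift the tray by it: pinch it here from above, fingers either side along x; the tray is empty beside it for |y| under 18.
- green_tray: Green tray, loose on the bench (origin at bench height, centre of underside) under the blue one; same shape, axes and mass as blue. End walls (x = +-82) rise to z 88; long sides (y = +-62) only to z 36, save 16 wide posts to z 88 at the four corners. Its own web reaches z 78. The filter is in its +x half.
- green_rim (a point): Centre of the green tray's rim plane, 88 above its origin, tray axes. The blue base plate (its z 8) rests on this rim with its foot inside between walls and posts, 3.5 play all round.
- filter: New oil filter: upright cylinder, 54 diameter, 62 high, 0.09 kg, orange, pleated, dark centre. Origin: centre of its underside, z up. Stands in the green tray at x about 42, |y| under 15, base at tray z 14, top at 76. Take it from above across its diameter, fingers apart along the tray's y, on its upper half so that the tips stay above the 36 high sides.
- mat: Black rubber mat 190 (x) by 150 (y) by 4 thick, fixed flat on the bench and empty: the place to put the blue tray down, lengthwise along it. Origin: centre of its underside; its top is 4 above.
- kit_pan: Red shallow steel pan, fixed on the bench, 170 (x) by 130 (y) by 20 high, 4 walls and floor, a 4 thick divider across the middle (at x = 0) making two bays about 79 (x) by 122 (y). Origin: centre of its underside. The -x bay holds a brass drain plug and a copper ring; the +x bay is empty.
- kit_spot (a point): Centre of the floor of the red pan's empty bay (on the floor surface, 4 above the bench); axes as the pan's.
- bulb_box: Small cardboard box with red band, 40 x 30 x 34 high, 0.05 kg, loose in the +x +y corner of the blue tray (about x 42, y 36 of it); origin: centre of its underside. Rides in the blue tray.
- grey_tray: Grey tray, same shape as the others, lower one of the other stack (bystander; a black spin-on filter stands in it). Origin: centre of its underside, on the bench.
- white_tray: White tray, same shape, nested on the grey tray, origin 80 above it; its rims are 168 above the bench (bystander; a steel socket lies in it).
- drain_plug: Brass drain plug, head down, 34 across, 32 high, loose in the red pan's other bay (bystander). Origin: centre of its underside.
- seal_ring: Copper ring, 36 outside, 5 high, loose in the red pan's other bay (bystander). Origin: centre of its underside.
Things that resemble listed ones, but are neither listed nor needed, are in the scene too. Of the things that look like the blue_tray, the largest one is meant.

How it is judged:
By the outcome, as a careful person would: the job done as asked, in the order asked, and still so for the second after the job is handed in, with the robot touching nothing.
It also fails if it takes over 72 s, if anything falls off the work surface, if the arm or the gripper's body presses on something with over 40 N, if the wrist force passes 120 N, or if a joint passes its speed limit or range.

## Working session

There is one attempt and no reset: what is moved stays moved. The work goes in short steps, Python scripts to look and compute and a tool call to move; the robot and the scene stay as the last step left them, time stands still between calls to the robot, and variables do not carry over. Pictures are saved under pics/ and viewed, on a budget of 10 in all, crops included, one or two more only if the job needs it, and the job is handed in when it is done.

Besides the shell and the picture viewer there is one more tool, called after "Request:" by a JSON object that holds its "op" and its "data", one argument or row to a line. move_arm: Moves the arm, as the interface text tells. Its arguments: {"type":"object","properties":{"plan":{"type":"array"},"force":{"type":"number"}},"required":["plan"]}

```bash
ls; mkdir -p pics; python3 - <<'E'
from station import status, snapshot
import cv2, numpy as np
s=status.sense(); print({k:np.round(v,3).tolist() for k,v in s.items()})
ims=[]
for n in ("scene","top"):
    d=snapshot(n); np.savez(f"{n}0.npz",**d); print(n,np.round(d["mtx"],1).tolist(),np.round(d["T"],3).tolist())
    ims.append(d["img"])
    cv2.imwrite(f"pics/{n}0.png",cv2.resize(d["img"][:,:,::-1],(800,600)))
E
```

```text
pics
{'t': 0.0, 'q': [0.989, 0.528, 1.434, -0.0, 1.181, -0.178], 'qd': [0.0, -0.001, 0.001, -0.001, -0.0, 0.0], 'tau': [-0.001, -44.235, -17.803, -0.0, 0.008, 0.0], 'tcp_pos': [0.245, 0.574, 0.252], 'tool_rot': [0.2, 0.98, -0.001, -0.0], 'force': [0.868, -0.418, 0.325], 'ft_torque': [-0.002, 0.04, 0.001], 'finger_gap': 1.001}
scene [[444.9, 0.0, 262.6], [0.0, 444.9, 191.0], [0.0, 0.0, 1.0]] [[0.604, -0.674, 0.426, 0.967], [0.797, 0.502, -0.336, -0.404], [0.012, 0.542, 0.84, 1.154], [0.0, 0.0, 0.0, 1.0]]
top [[386.6, 0.0, 254.5], [0.0, 386.6, 197.8], [0.0, 0.0, 1.0]] [[0.018, 0.993, -0.116, 0.304], [-1.0, 0.019, 0.009, 0.037], [0.011, 0.115, 0.993, 1.325], [0.0, 0.0, 0.0, 1.0]]
```

View pics/scene0.png

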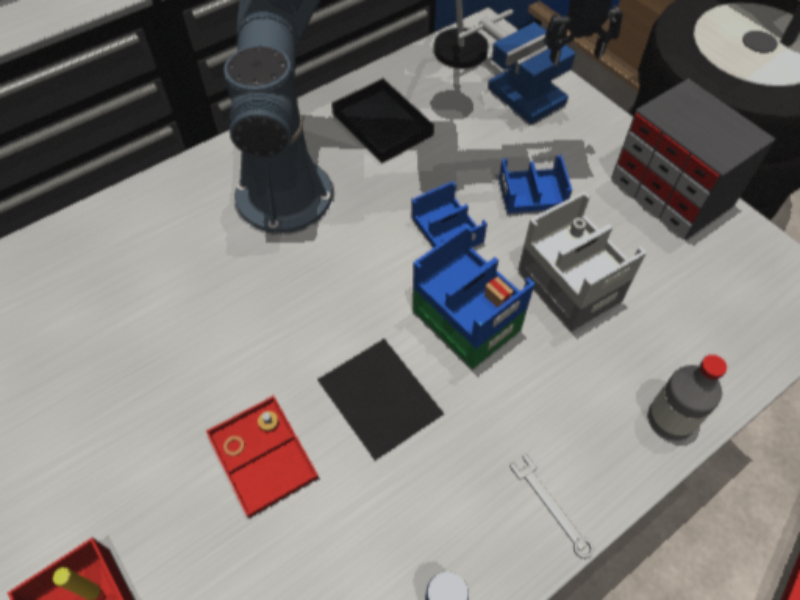

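View pics/top0.png

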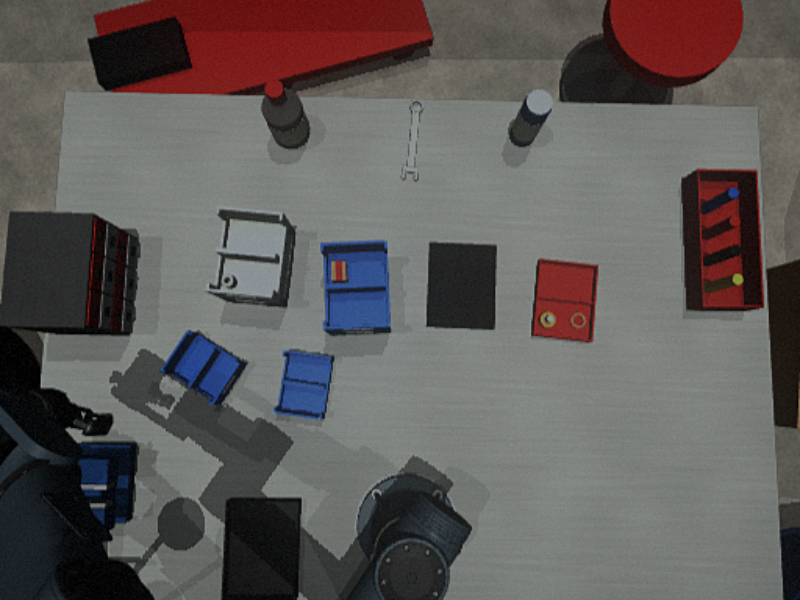

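The scene view (800x600) shows the blue-on-green stack at (470,300), mat at (380,398) and pan at (262,455). In the top view there are three blue trays: (355,287) on green with the box, and smaller ones on the bench at (203,366) and (305,383). The first is the largest, so it fits. The dark tray at (262,548) is not the mat; the mat is the flat sheet at (461,285). I'll confirm in a crop and measure.

```bash
cat > h.py <<'E'
import cv2, numpy as np
def cloud(d):
    v,u=np.mgrid[:384,:512]; K=d["mtx"]; z=d["depth"]
    P=np.stack([(u-K[0,2])/K[0,0]*z,-(v-K[1,2])/K[1,1]*z,-z],-1)
    W=P@d["T"][:3,:3].T+d["T"][:3,3]; W[z<=0]=np.nan
    return W
def hsv(d): return cv2.cvtColor(np.ascontiguousarray(d["img"]),cv2.COLOR_RGB2HSV)
def cmask(d,c):
    h,s,v=[x.astype(int) for x in cv2.split(hsv(d))]
    return {"blue":(h>100)&(h<125)&(s>120),"green":(h>50)&(h<85)&(s>110),"red":((h<6)|(h>174))&(s>150)&(v>60),
     "dark":(v<60),"orange":(h>6)&(h<20)&(s>140),"any":v>=0,"white":(s<40)&(v>110)}[c]
def band(d,c,lo,hi,box):
    W=cloud(d); x,y,z=W[...,0],W[...,1],W[...,2]
    m=cmask(d,c)&(z>lo)&(z<hi)&(x>box[0])&(x<box[1])&(y>box[2])&(y<box[3])
    return W[m],m
def rect(P):
    (cx,cy),(w,h),a=cv2.minAreaRect(P[:,:2].astype(np.float32)); 
    return np.round([cx,cy,w,h,a],4),len(P),np.round(np.median(P[:,2]),4)
E
python3 - <<'E'
from h import *
T=dict(np.load("top0.npz"));S=dict(np.load("scene0.npz"))
cv2.imwrite("pics/crop0.png",cv2.resize(T["img"][140:270,90:330,::-1],None,fx=3.3,fy=3.3,interpolation=2))
W=cloud(T)
for n,u,v in (("mat",295,182),("blue",228,183),("pan",362,190),("white",160,163)): print(n,W[v,u].round(3))
c=W[183,228]; mt=W[182,295]; p=W[190,362]
b=lambda c,r:(c[0]-r,c[0]+r,c[1]-r,c[1]+r)
for n,d in (("T",T),("S",S)):
    for nm,col,lo,hi,cc,r in (("rim","blue",.163,.175,c,.13),("web","blue",.152,.1625,c,.13),("all","blue",.085,.18,c,.13),
      ("plate","blue",.088,.1,c,.13),("mat","dark",-.004,.012,mt,.13),("pan","red",.012,.03,p,.13),("panfloor","red",-.002,.01,p,.13),("pan","red",-.01,.03,p,.13)):
        P,m=band(d,col,lo,hi,b(cc,r))
        if len(P)>5: print(n,nm,*rect(P),P[:,:2].min(0).round(4),P[:,:2].max(0).round(4))
E
```

```text
mat [ 0.516 -0.114  0.003]
blue [0.484 0.108 0.16 ]
pan [ 0.492 -0.346  0.005]
white [0.543 0.319 0.155]
T rim [0.4871 0.1107 0.1688 0.1285 3.9138] 187 0.1677 [0.3994 0.0428] [0.5732 0.1803]
T web [0.4869 0.1086 0.1683 0.1223 3.615 ] 179 0.1582 [0.4005 0.052 ] [0.5699 0.1747]
T all [0.4871 0.1111 0.169  0.1295 3.5487] 1888 0.0954 [0.3991 0.0428] [0.5732 0.1803]
T plate [0.485  0.1119 0.165  0.1199 3.2139] 1303 0.0939 [0.3993 0.0497] [0.5706 0.1724]
T mat [ 0.5148 -0.1137  0.15    0.1882 88.7038] 2301 0.004 [ 0.4193 -0.1905] [ 0.6102 -0.0379]
T pan [ 0.4849 -0.3407  0.1318  0.1678 84.4323] 224 0.0193 [ 0.3956 -0.4133] [ 0.5733 -0.2677]
T panfloor [ 0.4843 -0.3416  0.1215  0.1678 83.683 ] 1311 0.0042 [ 0.396  -0.4077] [ 0.5714 -0.272 ]
T pan [ 0.4849 -0.3407  0.1317  0.1679 84.3687] 1572 0.0048 [ 0.3956 -0.4133] [ 0.5733 -0.2677]
S rim [0.4872 0.1116 0.173  0.1323 3.4757] 259 0.1678 [0.3972 0.0413] [0.5762 0.1825]
S web [0.489  0.1108 0.1674 0.1312 3.0642] 306 0.158 [0.4036 0.0415] [0.5759 0.1802]
S all [0.4873 0.1106 0.173  0.1343 3.4775] 2751 0.1131 [0.3972 0.0399] [0.5769 0.1825]
S plate [0.4896 0.1078 0.1682 0.1282 2.8975] 1018 0.0945 [0.4035 0.0407] [0.5757 0.1757]
S mat [ 0.5162 -0.1151  0.1455  0.1864 88.7034] 3068 0.0045 [ 0.4225 -0.1895] [ 0.6104 -0.0406]
S pan [ 0.4868 -0.3411  0.1269  0.169  84.5107] 427 0.0184 [ 0.3979 -0.4118] [ 0.5759 -0.271 ]
S panfloor [ 0.4865 -0.3409  0.1223  0.1693 84.3214] 2244 0.0047 [ 0.3979 -0.408 ] [ 0.5749 -0.273 ]
S pan [ 0.4856 -0.3411  0.1269  0.1712 84.6173] 2733 0.0054 [ 0.3979 -0.4118] [ 0.5759 -0.271 ]
```

View pics/crop0.png

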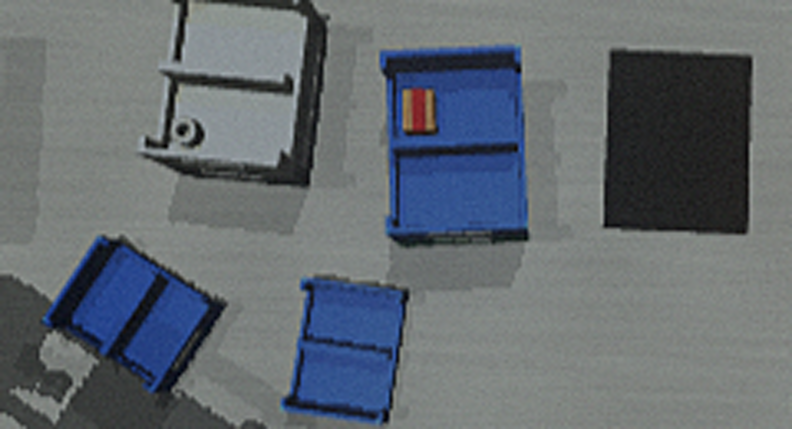

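Crop confirms it: the tray with the red-banded box at (418,110), visibly larger than the two bare blue ones at (135,312) and (348,350). Fused measures are blue (0.487, 0.111, yaw 3.6°), mat (0.5155, -0.114, -1.3°) and pan (0.4855, -0.341, -5.5°). Next is a helper to turn targets into move numbers.

```bash
cat > m.py <<'E'
import sys, numpy as np
from scipy.spatial.transform import Rotation as R
from station import status
# usage: m.py x y z yaw_deg(of tool y, world) [start pose override x y z yaw]
def down(yaw):
    a=np.deg2rad(yaw); y=np.array([np.cos(a),np.sin(a),0]); z=np.array([0,0,-1.]); return R.from_matrix(np.c_[np.cross(y,z),y,z])
def calls(p,Rc,pt,Rt):
    for n in range(1,12):
        P,C,out=p.copy(),Rc,[]
        dr=(Rc.inv()*Rt).as_rotvec()
        for i in range(n):
            k=n-i
            s=C.inv().apply(pt-P)/k/.1; w=(C.inv()*Rt).as_rotvec()/k/(np.pi/4)
            s,w=s.round(3),w.round(3); out.append((w.tolist(),s.tolist()))
            P=P+C.apply(s*.1); C=C*R.from_rotvec(w*np.pi/4)
        if max(np.abs(np.array(out)).ravel())<=1: return out
if __name__=="__main__":
    a=list(map(float,sys.argv[1:]))
    s=status.sense(); p=np.array(s["tcp_pos"]); C=R.from_quat(s["tool_rot"])
    y=C.as_matrix()[:,1]; print("t",round(s["t"],2),"tcp",p.round(4),"yaw",np.rad2deg(np.arctan2(y[1],y[0])).round(2),"tilt",np.rad2deg(np.arccos(-C.as_matrix()[2,2])).round(2),"F",np.round(s["force"],1),"gap",round(s["finger_gap"],3),"q",np.round(s["q"],2))
    if len(a)>=8: p=np.array(a[4:7]); C=down(a[7])
    if a:
        for o in calls(p,C,np.array(a[:3]),down(a[3])): print(o)
E
python3 m.py .487 .111 .26 3.6
```

```text
t 0.1 tcp [0.2446 0.5745 0.2524] yaw 66.92 tilt 0.11 F [-0.3  0.4 -0.3] gap 0.997 q [ 0.99  0.53  1.43  0.    1.18 -0.18]
([-0.0, 0.0, 0.235], [-0.674, -0.552, -0.012])
([-0.0, 0.0, 0.234], [-0.764, -0.419, -0.012])
([-0.001, 0.0, 0.235], [-0.828, -0.272, -0.012])
([-0.0, 0.0, 0.234], [-0.864, -0.116, -0.012])
([-0.0, 0.001, 0.235], [-0.871, 0.044, -0.012])
([-0.001, 0.0, 0.234], [-0.849, 0.203, -0.012])
```

Request:
{"op": "move_arm", "data": {
  "plan": [
    [[0,0,0.03,-0.084,-0.069,0,0],[0,0,0.06,-0.168,-0.138,0,0],[0,0,0.09,-0.25,-0.2,0,0],[0,0,0.12,-0.34,-0.28,0,0],[0,0,0.15,-0.42,-0.345,0,0],[0,0,0.18,-0.5,-0.41,0,0],[0,0,0.21,-0.59,-0.48,0,0],[0,0,0.235,-0.674,-0.552,-0.012,0]]
  ],
  "force": 60
}}

```text
t: 1.1
tcp_pos: [0.2857, 0.497, 0.2544]
tool_rot: [0.29, 0.957, -0.0, -0.0]
force: [1.0, 0.1, 0.5]
finger_gap: 1.002
```

Request:
{"op": "move_arm", "data": {
  "plan": [
    [[0,0,0.03,-0.095,-0.052,0,0],[0,0,0.06,-0.19,-0.105,0,0],[0,0,0.09,-0.286,-0.157,0,0],[0,0,0.12,-0.38,-0.21,0,0],[0,0,0.15,-0.477,-0.262,0,0],[0,0,0.18,-0.573,-0.314,0,0],[0,0,0.21,-0.67,-0.366,0,0],[0,0,0.234,-0.764,-0.419,-0.012,0]]
  ]
}}

```text
t: 2.1
tcp_pos: [0.326, 0.4199, 0.2557]
tool_rot: [0.377, 0.926, -0.0, -0.0]
force: [-0.6, 0.1, 0.1]
finger_gap: 0.997
```

Request:
{"op": "move_arm", "data": {
  "plan": [
    [[0,0,0.03,-0.103,-0.034,0,0],[0,0,0.06,-0.207,-0.068,0,0],[0,0,0.09,-0.31,-0.102,0,0],[0,0,0.12,-0.414,-0.136,0,0],[0,0,0.15,-0.517,-0.17,0,0],[0,0,0.18,-0.62,-0.204,0,0],[0,0,0.21,-0.724,-0.238,0,0],[0,0,0.235,-0.828,-0.272,-0.012,0]]
  ]
}}

```text
t: 3.1
tcp_pos: [0.3664, 0.3427, 0.2569]
tool_rot: [0.46, 0.888, -0.0, -0.0]
force: [-0.3, -0.0, -0.4]
finger_gap: 1.001
```

Request:
{"op": "move_arm", "data": {
  "plan": [
    [[0,0,0.03,-0.108,-0.015,0,0],[0,0,0.06,-0.216,-0.03,0,0],[0,0,0.09,-0.324,-0.044,0,0],[0,0,0.12,-0.432,-0.058,0,0],[0,0,0.15,-0.54,-0.072,0,0],[0,0,0.18,-0.648,-0.087,0,0],[0,0,0.21,-0.756,-0.1,0,0],[0,0,0.234,-0.864,-0.116,-0.012,0]]
  ]
}}

```text
t: 4.1
tcp_pos: [0.4068, 0.2654, 0.2581]
tool_rot: [0.54, 0.842, -0.0, -0.0]
force: [-0.7, -0.4, -0.3]
finger_gap: 0.999
```

Request:
{"op": "move_arm", "data": {
  "plan": [
    [[0,0,0.03,-0.109,0.005,0,0],[0,0,0.06,-0.218,0.011,0,0],[0,0,0.09,-0.327,0.016,0,0],[0,0,0.12,-0.436,0.022,0,0],[0,0,0.15,-0.544,0.028,0,0],[0,0,0.18,-0.653,0.033,0,0],[0,0,0.21,-0.762,0.038,0,0],[0,0,0.235,-0.871,0.044,-0.012,0]]
  ]
}}

```text
t: 5.1
tcp_pos: [0.4472, 0.1881, 0.2593]
tool_rot: [0.615, 0.788, -0.0, -0.0]
force: [1.0, 0.0, 0.2]
finger_gap: 0.999
```

Request:
{"op": "move_arm", "data": {
  "plan": [
    [[0,0,0.03,-0.106,0.025,0,0],[0,0,0.06,-0.212,0.05,0,0],[0,0,0.09,-0.318,0.076,0,0],[0,0,0.12,-0.425,0.1,0,0],[0,0,0.15,-0.55,0.13,0,0],[0,0,0.18,-0.68,0.163,0,0],[0,0,0.21,-0.78,0.187,0,0],[0,0,0.234,-0.849,0.203,-0.012,0]]
  ]
}}

```text
t: 6.1
tcp_pos: [0.4876, 0.1107, 0.2605]
tool_rot: [0.685, 0.728, -0.0, -0.0]
force: [-1.2, -0.4, -0.1]
finger_gap: 1.001
```

```bash
python3 - <<'E'
from station import snapshot
from h import *
d=snapshot("wrist"); np.savez("wrist0.npz",**d); print(np.round(d["T"],3).tolist())
cv2.imwrite("pics/wrist0.png",d["img"][:,:,::-1])
for nm,lo,hi in (("rim",.163,.175),("web",.152,.163)):
    P,m=band(d,"any",lo,hi,(.37,.6,.02,.22)); print(nm,*rect(P))
P,m=band(d,"any",.152,.163,(.46,.515,.075,.14)); 
if len(P)>5: print(rect(P))
E
python3 m.py .487 .111 .145 3.6
```

```text
[[0.998, -0.059, -0.016, 0.483], [0.061, 0.958, 0.28, 0.182], [-0.002, -0.28, 0.96, 0.381], [0.0, 0.0, 0.0, 1.0]]
rim [0.4867 0.1112 0.171  0.1303 3.7368] 2644 0.1672
web [0.4867 0.1114 0.1593 0.1299 3.6869] 2928 0.1574
(array([0.4869, 0.1075, 0.0099, 0.0653, 3.7828]), 915, np.float64(0.1573))
t 6.15 tcp [0.4882 0.1103 0.2607] yaw 3.47 tilt 0.05 F [-0.3 -0.9  0. ] gap 1.0 q [-0.    0.35  1.73 -0.    1.06 -0.06]
([0.0, 0.0, -0.001], [0.004, -0.006, 0.578])
([0.001, 0.001, -0.002], [0.005, -0.007, 0.579])
```

View pics/wrist0.png

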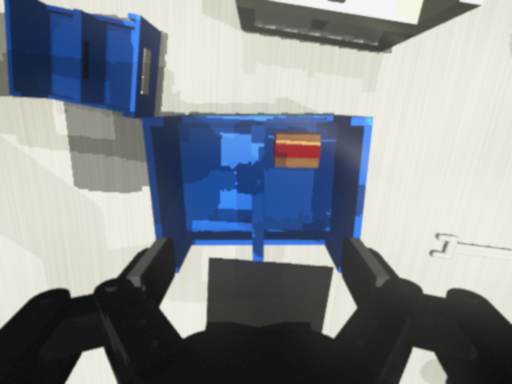

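The wrist view shows the web at (258,190) between the fingers and the box at (298,150). Its rim centre (0.4867, 0.1112, 3.7°) agrees with the other views, so I'm descending and pinching.

Request:
{"op": "move_arm", "data": {
  "plan": [
    [[0,0,0,0,0,0.1,0],[0,0,0,0,0,0.2,0],[0,0,0,0,0,0.3,0],[0,0,0.003,0.005,-0.01,0.4,0],[0,0,0.003,0.008,-0.01,0.5,0],[0,0,0.003,0.008,-0.01,0.6,0],[0,0,0.003,0.008,-0.01,0.7,0],[0,0,0.003,0.008,-0.01,0.8,0]]
  ]
}}

```text
t: 7.15
tcp_pos: [0.4864, 0.1121, 0.1799]
tool_rot: [0.685, 0.728, 0.0, 0.0]
force: [0.7, -0.2, -1.2]
finger_gap: 1.0
```

Request:
{"op": "move_arm", "data": {
  "plan": [
    [[0,0,0,0,0,0.1,0],[0,0,0,0,0,0.2,0],[0,0,0,0,0,0.28,0],[0,0,0,0,0,0.35,0],[0,0,0,0,0,0.35,0.3],[0,0,0,0,0,0.35,0.6],[0,0,0,0,0,0.35,0.8],[0,0,0,0,0,0.35,1]]
  ]
}}

```text
t: 8.15
tcp_pos: [0.4864, 0.1122, 0.1458]
tool_rot: [0.685, 0.728, 0.0, 0.0]
force: [0.4, 0.6, -0.4]
finger_gap: 0.147
```

Request:
{"op": "move_arm", "data": {
  "plan": [
    [[0,0,0,0,0,0,1],[0,0,0,0,0,0,1],[0,0,0,0,0,0,1],[0,0,0,0,0,0,1],[0,0,0,0,0,0,1],[0,0,0,0,0,0,1],[0,0,0,0,0,0,1],[0,0,0,0,0,0,1]]
  ]
}}

```text
t: 9.15
tcp_pos: [0.4865, 0.1122, 0.1459]
tool_rot: [0.685, 0.728, 0.0, 0.0]
force: [-0.0, -0.1, 5.4]
finger_gap: 0.113
```

```bash
python3 m.py
```

```text
t 9.15 tcp [0.4865 0.1122 0.1459] yaw 3.48 tilt 0.05 F [-0.  -0.1  5.4] gap 0.113 q [ 0.    0.53  1.85 -0.    0.77 -0.06]
```

Request:
{"op": "move_arm", "data": {
  "plan": [
    [[0,0,0,0,0,-0.02,1],[0,0,0,0,0,-0.05,1],[0,0,0,0,0,-0.1,1],[0,0,0,0,0,-0.16,1],[0,0,0,0,0,-0.23,1],[0,0,0,0,0,-0.3,1],[0,0,0,0,0,-0.36,1],[0,0,0,0,0,-0.4,1]]
  ]
}}

```text
t: 10.15
tcp_pos: [0.4864, 0.1122, 0.186]
tool_rot: [0.685, 0.728, 0.0, 0.0]
force: [0.0, -0.4, -3.5]
finger_gap: 0.109
```

```bash
python3 m.py .5155 -.114 .186 -1.3; python3 - <<'E'
from station import snapshot
from h import *
for n in ("scene","top"):
    d=snapshot(n); np.savez(n+"1.npz",**d); P,m=band(d,"green",.02,.12,(.37,.6,.02,.22)); print(n,*rect(P)) if len(P)>9 else 0
    for c,lo,hi in (("blue",.2,.218),("blue",.12,.25),("orange",.1,.25)):
        P,m=band(d,c,lo,hi,(.37,.6,.02,.22)); print(c,*rect(P)) if len(P)>9 else 0
E
```

```text
t 10.15 tcp [0.4864 0.1122 0.186 ] yaw 3.47 tilt 0.03 F [ 0.  -0.4 -3.5] gap 0.109 q [ 0.    0.46  1.81 -0.    0.87 -0.06]
([0.0, 0.0, 0.035], [-0.758, 0.051, 0.0])
([0.0, 0.0, 0.036], [-0.757, 0.072, 0.0])
([0.001, 0.0, 0.035], [-0.754, 0.094, 0.001])
scene [0.4896 0.1083 0.1692 0.1282 4.0136] 720 0.0463
blue [0.4864 0.1113 0.1724 0.1319 3.5717] 288 0.2072
blue [0.4865 0.1105 0.1725 0.1333 3.6751] 2237 0.1515
orange [0.5264 0.1479 0.0297 0.0133 6.652 ] 12 0.1683
top [4.0780e-01 5.1300e-02 2.6000e-03 1.6200e-02 2.6582e+00] 13 0.0732
blue [0.4864 0.1074 0.1656 0.1209 3.389 ] 41 0.2071
blue [0.4855 0.1112 0.1671 0.1294 3.2933] 268 0.1551
```

Request:
{"op": "move_arm", "data": {
  "plan": [
    [[0,0,0,-0.03,0,0,1],[0,0,0,-0.1,0.006,0,1],[0,0,0.01,-0.19,0.012,0,1],[0,0,0.015,-0.29,0.02,0,1],[0,0,0.02,-0.4,0.028,0,1],[0,0,0.025,-0.51,0.036,0,1],[0,0,0.03,-0.63,0.044,0,1],[0,0,0.035,-0.758,0.051,0,1]]
  ]
}}

```text
t: 11.25
tcp_pos: [0.4961, 0.0359, 0.1855]
tool_rot: [0.695, 0.719, 0.0, 0.0]
force: [0.3, -0.8, -3.2]
finger_gap: 0.109
```

Request:
{"op": "move_arm", "data": {
  "plan": [
    [[0,0,0.005,-0.11,0.01,0,1],[0,0,0.01,-0.21,0.02,0,1],[0,0,0.015,-0.3,0.03,0,1],[0,0,0.02,-0.39,0.04,0,1],[0,0,0.025,-0.48,0.05,0,1],[0,0,0.03,-0.57,0.06,0,1],[0,0,0.033,-0.66,0.066,0,1],[0,0,0.036,-0.757,0.072,0,1]]
  ]
}}

```text
t: 12.25
tcp_pos: [0.5057, -0.0392, 0.1855]
tool_rot: [0.705, 0.709, -0.0, -0.0]
force: [0.5, 0.2, -3.0]
finger_gap: 0.106
```

Request:
{"op": "move_arm", "data": {
  "plan": [
    [[0,0,0.005,-0.11,0.014,0,1],[0,0,0.01,-0.23,0.03,0.03,1],[0,0,0.015,-0.35,0.045,0.09,1],[0,0,0.02,-0.46,0.06,0.17,1],[0,0,0.025,-0.56,0.07,0.26,1],[0,0,0.03,-0.65,0.08,0.36,1],[0,0,0.033,-0.72,0.09,0.45,1],[0,0,0.035,-0.754,0.094,0.5,1]]
  ]
}}

```text
t: 13.25
tcp_pos: [0.5152, -0.1143, 0.1347]
tool_rot: [0.715, 0.699, -0.0, -0.0]
force: [-0.3, -0.3, -3.3]
finger_gap: 0.111
```

```bash
python3 m.py .5155 -.114 .071 -1.3
```

```text
t 13.25 tcp [ 0.5152 -0.1143  0.1347] yaw -1.33 tilt 0.06 F [-0.3 -0.3 -3.3] gap 0.111 q [-0.43  0.58  1.78  0.    0.79 -0.41]
([-0.001, -0.001, -0.001], [0.003, 0.003, 0.637])
```

Request:
{"op": "move_arm", "data": {
  "plan": [
    [[0,0,0,0,0,0.1,1],[0,0,0,0,0,0.22,1],[0,0,0,0,0,0.34,1],[0,0,0,0,0,0.45,1],[0,0,0,0,0,0.54,1],[0,0,0,0,0,0.6,1],[0,0,0,0,0,0.625,1],[0,0,0,0,0,0.635,1]]
  ]
}}

```text
t: 14.25
tcp_pos: [0.5156, -0.114, 0.072]
tool_rot: [0.715, 0.699, 0.0, 0.0]
force: [-0.2, 0.3, -3.0]
finger_gap: 0.109
```

```bash
python3 m.py .5155 -.114 .069 -1.3
```

```text
t 14.25 tcp [ 0.5156 -0.114   0.072 ] yaw -1.3 tilt 0.02 F [-0.2  0.3 -3. ] gap 0.109 q [-0.43  0.69  1.81 -0.    0.64 -0.41]
([0.0, 0.0, 0.0], [0.0, -0.001, 0.03])
```

Request:
{"op": "move_arm", "data": {
  "plan": [
    [[0,0,0,0,0,0.01,1],[0,0,0,0,0,0.018,1],[0,0,0,0,0,0.023,1],[0,0,0,0,0,0.023,1],[0,0,0,0,0,0.023,0.8],[0,0,0,0,0,0.023,0.6],[0,0,0,0,0,0.023,0.3],[0,0,0,0,0,0.023,0]]
  ]
}}

```text
t: 15.25
tcp_pos: [0.5155, -0.114, 0.0698]
tool_rot: [0.715, 0.699, 0.0, 0.0]
force: [-1.4, -1.1, 0.2]
finger_gap: 0.811
```

Request:
{"op": "move_arm", "data": {
  "plan": [
    [[0,0,0,0,0,0,0],[0,0,0,0,0,0,0],[0,0,0,0,0,-0.1,0],[0,0,0,0,0,-0.25,0],[0,0,0,0,0,-0.45,0],[0,0,0,0,0,-0.65,0],[0,0,0,0,0,-0.85,0],[0,0,0,0,0,-1,0]]
  ]
}}

```text
t: 16.25
tcp_pos: [0.5158, -0.1141, 0.1717]
tool_rot: [0.715, 0.699, 0.0, 0.001]
force: [0.3, -0.0, 0.2]
finger_gap: 1.001
```

```bash
python3 - <<'E'
from station import snapshot
from h import *
for n in ("scene","top","wrist"):
    d=snapshot(n); np.savez(n+"2.npz",**d)
    for nm,c,lo,hi,b in (("green rim","any",.083,.096,(.38,.6,.03,.2)),("green","green",.02,.1,(.38,.6,.03,.2)),("filter","orange",.066,.085,(.38,.6,.03,.2)),("filterall","orange",.03,.085,(.38,.6,.03,.2)),
      ("blue rim","blue",.087,.1,(.38,.65,-.23,-.01)),("box","orange",.03,.07,(.38,.65,-.23,-.01)),("web","blue",.078,.086,(.48,.55,-.23,-.01))):
        P,m=band(d,c,lo,hi,b); print(n,nm,*rect(P)) if len(P)>9 else 0
i=np.vstack([np.load("top2.npz")["img"][120:260,180:400],np.load("scene2.npz")["img"][140:300,180:400]])
cv2.imwrite("pics/c2.png",cv2.resize(i[:,:,::-1],None,fx=2,fy=2))
E
python3 m.py
```

```text
scene green rim [0.4869 0.111  0.1729 0.1322 3.6037] 257 0.0881
scene green [0.4881 0.1097 0.172  0.1319 3.7425] 1387 0.0544
scene filter [ 0.53    0.1139  0.0519  0.0524 50.7118] 212 0.0762
scene filterall [ 0.5301  0.1136  0.0519  0.0528 49.5278] 285 0.075
scene blue rim [ 0.5171 -0.1165  0.1279  0.1694 88.6711] 208 0.0915
scene web [ 5.1440e-01 -1.3570e-01  7.5900e-02  1.2600e-02  8.9487e+01] 102 0.0822
top green rim [0.5625 0.1158 0.0208 0.1272 3.4795] 89 0.0882
top green [5.62300e-01 1.07800e-01 1.39500e-01 4.90000e-02 7.24106e+01] 98 0.0849
top filter [5.44900e-01 1.06000e-01 3.87000e-02 1.39000e-02 6.49573e+01] 34 0.0754
top filterall [5.44900e-01 1.06000e-01 3.87000e-02 1.39000e-02 6.49573e+01] 34 0.0754
top blue rim [ 5.9740e-01 -6.5000e-02  1.2600e-02  2.7700e-02  2.1225e+01] 17 0.092
wrist green [4.3100e-01 4.2800e-02 4.5300e-02 1.5000e-03 3.8016e+00] 214 0.0261
wrist blue rim [ 0.5151 -0.1146  0.1289  0.1699 88.6836] 2168 0.0913
wrist box [ 5.57000e-01 -8.23000e-02  1.35000e-02  2.60000e-02  8.83282e+01] 42 0.0515
wrist web [ 5.15000e-01 -1.14800e-01  1.17300e-01  9.90000e-03  8.88605e+01] 1791 0.0814
t 16.4 tcp [ 0.5159 -0.1142  0.1708] yaw -1.3 tilt 0.14 F [-0.3  0.8  0.6] gap 1.005 q [-0.43  0.52  1.76 -0.    0.87 -0.41]
```

View pics/c2.png

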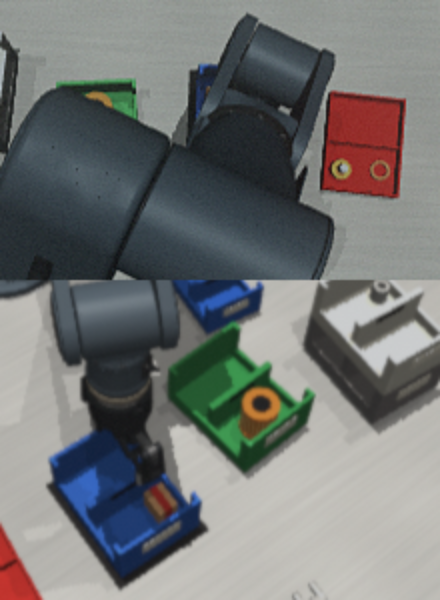

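The blue tray sits on the mat, box inside (lower panel (160,500)). The filter stands in the green tray at (262,407). The measured filter position is (0.530, 0.114) and green has not moved.

```bash
python3 m.py .530 .114 .165 -86.4
```

```text
t 16.4 tcp [ 0.5159 -0.1142  0.1708] yaw -1.3 tilt 0.14 F [-0.3  0.8  0.6] gap 1.005 q [-0.43  0.52  1.76 -0.    0.87 -0.41]
([0.001, -0.0, 0.63], [0.761, 0.03, 0.019])
([0.001, -0.001, 0.631], [0.684, -0.336, 0.019])
([0.001, -0.0, 0.63], [0.443, -0.62, 0.019])
```

Request:
{"op": "move_arm", "data": {
  "plan": [
    [[0,0,0.05,0.06,0,0,0],[0,0,0.13,0.15,0,0,0],[0,0,0.21,0.25,0.01,0,0],[0,0,0.3,0.35,0.01,0,0],[0,0,0.38,0.45,0.02,0,0],[0,0,0.46,0.55,0.02,0,0],[0,0,0.55,0.66,0.03,0,0],[0,0,0.63,0.761,0.03,0.019,0]]
  ]
}}

```text
t: 17.4
tcp_pos: [0.5197, -0.0375, 0.167]
tool_rot: [0.865, 0.502, -0.001, -0.001]
force: [-0.6, -0.8, -0.2]
finger_gap: 0.997
```

Request:
{"op": "move_arm", "data": {
  "plan": [
    [[0,0,0.08,0.086,-0.042,0,0],[0,0,0.16,0.17,-0.084,0,0],[0,0,0.24,0.257,-0.126,0,0],[0,0,0.32,0.342,-0.168,0,0],[0,0,0.4,0.428,-0.21,0,0],[0,0,0.48,0.513,-0.252,0,0],[0,0,0.56,0.6,-0.294,0,0],[0,0,0.631,0.684,-0.336,0.019,0]]
  ]
}}

```text
t: 18.4
tcp_pos: [0.5243, 0.0385, 0.1651]
tool_rot: [0.962, 0.274, -0.001, -0.0]
force: [1.2, -0.0, -0.1]
finger_gap: 1.0
```

Request:
{"op": "move_arm", "data": {
  "plan": [
    [[0,0,0.08,0.055,-0.078,0,0],[0,0,0.16,0.11,-0.155,0,0],[0,0,0.25,0.17,-0.24,0,0],[0,0,0.34,0.24,-0.33,0,0],[0,0,0.43,0.3,-0.42,0,0],[0,0,0.52,0.365,-0.51,0,0],[0,0,0.59,0.415,-0.58,0,0],[0,0,0.63,0.443,-0.62,0.019,0]]
  ]
}}

```text
t: 19.4
tcp_pos: [0.529, 0.1146, 0.1631]
tool_rot: [1.0, 0.031, -0.001, -0.0]
force: [-0.3, -0.3, 0.7]
finger_gap: 1.001
```

```bash
python3 - <<'E'
from station import snapshot
from h import *
d=snapshot("wrist"); np.savez("wrist3.npz",**d)
for lo,hi in ((.066,.085),(.072,.08)):
    P,m=band(d,"orange",lo,hi,(.38,.6,.03,.2)); print(*rect(P),P[:,:2].mean(0)) if len(P)>9 else 0
P,m=band(d,"green",.083,.095,(.38,.6,.03,.2)); print(*rect(P)) if len(P)>9 else 0
cv2.imwrite("pics/w3.png",d["img"][:,:,::-1])
E
python3 m.py .530 .114 .063 -86.4
```

```text
[5.28600e-01 1.15000e-01 5.26000e-02 5.41000e-02 7.09587e+01] 2849 0.0755 [0.53097212 0.11534016]
[5.28600e-01 1.15100e-01 5.25000e-02 5.41000e-02 7.44336e+01] 2812 0.0755 [0.53068558 0.11530894]
[0.4927 0.1115 0.16   0.129  3.3596] 1625 0.0873
t 19.45 tcp [0.5288 0.115  0.1629] yaw -86.46 tilt 0.13 F [ 0.3  0.  -0.4] gap 1.001 q [0.01 0.54 1.73 0.   0.87 1.52]
([-0.001, 0.003, -0.001], [0.014, 0.011, 0.999])
```

View pics/w3.png

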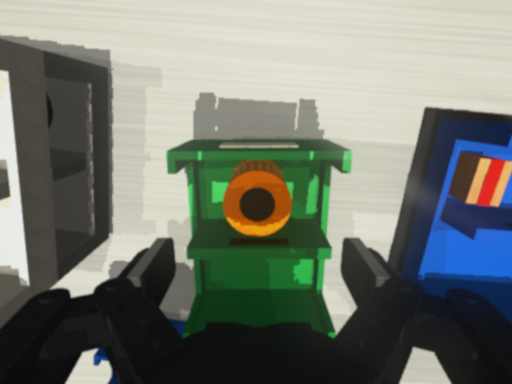

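The filter's centre hole shows at (257,204), centred between the fingers; wrist depth gives (0.5287, 0.115). The TCP is right above it, so I'm descending straight down.

Request:
{"op": "move_arm", "data": {
  "plan": [
    [[0,0,0,0,0,0.12,0],[0,0,0,0,0,0.26,0],[0,0,0,0,0,0.41,0],[0,0,0,0,0,0.56,0],[0,0,0,0,0,0.7,0],[0,0,0,0,0,0.83,0],[0,0,0,0,0,0.93,0],[0,0,0,0,0,0.99,0]]
  ],
  "force": 30
}}

```text
t: 20.45
tcp_pos: [0.5295, 0.1142, 0.0644]
tool_rot: [1.0, 0.031, -0.0, -0.0]
force: [-0.1, -0.3, 0.3]
finger_gap: 0.998
```

Request:
{"op": "move_arm", "data": {
  "plan": [
    [[0,0,0,0,0,0,0.2],[0,0,0,0,0,0,0.4],[0,0,0,0,0,0,0.6],[0,0,0,0,0,0,0.8],[0,0,0,0,0,0,1],[0,0,0,0,0,0,1],[0,0,0,0,0,0,1],[0,0,0,0,0,0,1]]
  ]
}}

```text
t: 21.45
tcp_pos: [0.53, 0.1142, 0.0655]
tool_rot: [1.0, 0.031, 0.001, 0.0]
force: [-0.5, -0.3, 5.5]
finger_gap: 0.623
```

```bash
python3 m.py
```

```text
t 21.45 tcp [0.53   0.1142 0.0655] yaw -86.39 tilt 0.06 F [-0.5 -0.3  5.5] gap 0.623 q [0.01 0.71 1.78 0.   0.65 1.51]
```

Request:
{"op": "move_arm", "data": {
  "plan": [
    [[0,0,0,0,0,-0.04,1],[0,0,0,0,0,-0.13,1],[0,0,0,0,0,-0.26,1],[0,0,0,0,0,-0.42,1],[0,0,0,0,0,-0.58,1],[0,0,0,0,0,-0.74,1],[0,0,0,0,0,-0.88,1],[0,0,0,0,0,-1,1]]
  ]
}}

```text
t: 22.45
tcp_pos: [0.5296, 0.1142, 0.1661]
tool_rot: [1.0, 0.031, 0.0, 0.0]
force: [-0.7, 0.8, -1.3]
finger_gap: 0.624
```

```bash
python3 m.py .527 -.345 .165 -95.5;  python3 - <<'E'
from station import snapshot
from h import *
d=snapshot("scene"); np.savez("scene4.npz",**d)
for c,lo,hi in (("orange",.1,.2),("green",.02,.1)):
    P,m=band(d,c,lo,hi,(.38,.6,.03,.2)); print(c,*rect(P)) if len(P)>9 else 0
E
```

```text
t 22.45 tcp [0.5296 0.1142 0.1661] yaw -86.39 tilt 0.03 F [-0.7  0.8 -1.3] gap 0.624 q [ 0.01  0.54  1.73 -0.    0.88  1.51]
([0.0, -0.0, 0.04], [-0.063, 0.916, 0.002])
([0.0, -0.0, 0.041], [-0.034, 0.918, 0.002])
([-0.0, -0.0, 0.04], [-0.005, 0.918, 0.002])
([-0.0, -0.0, 0.041], [0.024, 0.918, 0.003])
([-0.0, -0.001, 0.04], [0.054, 0.917, 0.002])
orange [5.36900e-01 1.12300e-01 5.71000e-02 3.79000e-02 8.07982e+01] 264 0.1628
green [0.488  0.1094 0.1717 0.1321 3.688 ] 1214 0.0531
```

Request:
{"op": "move_arm", "data": {
  "plan": [
    [[0,0,0,-0.002,0.04,0,1],[0,0,0.005,-0.008,0.12,0,1],[0,0,0.01,-0.016,0.23,0,1],[0,0,0.015,-0.024,0.35,0,1],[0,0,0.02,-0.033,0.48,0,1],[0,0,0.03,-0.043,0.62,0,1],[0,0,0.035,-0.053,0.77,0,1],[0,0,0.04,-0.063,0.916,0,1]]
  ]
}}

```text
t: 23.5
tcp_pos: [0.5291, 0.0212, 0.1651]
tool_rot: [1.0, 0.016, 0.0, 0.0]
force: [0.6, 0.5, -1.4]
finger_gap: 0.624
```

Request:
{"op": "move_arm", "data": {
  "plan": [
    [[0,0,0.005,-0.004,0.115,0,1],[0,0,0.01,-0.008,0.23,0,1],[0,0,0.015,-0.013,0.345,0,1],[0,0,0.02,-0.017,0.46,0,1],[0,0,0.025,-0.021,0.575,0,1],[0,0,0.03,-0.026,0.69,0,1],[0,0,0.035,-0.03,0.805,0,1],[0,0,0.041,-0.034,0.918,0,1]]
  ]
}}

```text
t: 24.5
tcp_pos: [0.5285, -0.0703, 0.165]
tool_rot: [1.0, -0.001, 0.0, 0.0]
force: [0.4, 0.5, -0.8]
finger_gap: 0.623
```

Request:
{"op": "move_arm", "data": {
  "plan": [
    [[0,0,0.005,0,0.115,0,1],[0,0,0.01,0,0.23,0,1],[0,0,0.015,0,0.345,0,1],[0,0,0.02,0,0.46,0,1],[0,0,0.025,0,0.575,0,1],[0,0,0.03,0,0.69,0,1],[0,0,0.035,0,0.805,0,1],[0,0,0.04,-0.005,0.918,0,1]]
  ]
}}

```text
t: 25.5
tcp_pos: [0.528, -0.1621, 0.165]
tool_rot: [1.0, -0.016, 0.0, 0.0]
force: [0.7, -0.4, -1.2]
finger_gap: 0.625
```

Request:
{"op": "move_arm", "data": {
  "plan": [
    [[0,0,0.005,0.003,0.115,0,1],[0,0,0.01,0.006,0.23,0,1],[0,0,0.015,0.009,0.345,0,1],[0,0,0.02,0.012,0.46,0,1],[0,0,0.025,0.015,0.575,0,1],[0,0,0.03,0.018,0.69,0,1],[0,0,0.035,0.021,0.805,0,1],[0,0,0.041,0.024,0.918,0,1]]
  ]
}}

```text
t: 26.5
tcp_pos: [0.5274, -0.2539, 0.165]
tool_rot: [0.999, -0.032, -0.0, 0.0]
force: [0.4, -0.4, -1.4]
finger_gap: 0.626
```

Request:
{"op": "move_arm", "data": {
  "plan": [
    [[0,0,0.005,0.008,0.14,0,1],[0,0,0.01,0.016,0.28,0,1],[0,0,0.015,0.025,0.42,0,1],[0,0,0.02,0.033,0.56,0,1],[0,0,0.03,0.041,0.69,0,1],[0,0,0.035,0.047,0.8,0,1],[0,0,0.04,0.052,0.88,0,1],[0,0,0.04,0.054,0.917,0,1]]
  ]
}}

```text
t: 27.5
tcp_pos: [0.5269, -0.3454, 0.165]
tool_rot: [0.999, -0.048, 0.0, -0.0]
force: [0.3, 0.7, -1.1]
finger_gap: 0.623
```

```bash
python3 m.py .527 -.345 .058 -95.5;  python3 - <<'E'
from station import snapshot
from h import *
for n in("scene","wrist"):
    d=snapshot(n); np.savez(n+"5.npz",**d)
    for c,lo,hi in (("orange",.15,.2),("orange",.12,.2),("red",-.005,.03)):
        P,m=band(d,c,lo,hi,(.38,.62,-.46,-.22)); print(n,c,*rect(P)) if len(P)>9 else 0
i=np.hstack([np.load("scene5.npz")["img"][200:350,80:280],d["img"][100:250,130:400]])
cv2.imwrite("pics/c5.png",cv2.resize(i[:,:,::-1],None,fx=1.7,fy=1.7))
E
```

```text
t 27.5 tcp [ 0.5269 -0.3454  0.165 ] yaw -95.5 tilt 0.0 F [ 0.3  0.7 -1.1] gap 0.623 q [-0.76  0.64  1.5   0.    1.    0.91]
([-0.0, 0.0, -0.0], [0.0, -0.002, 0.535])
([-0.0, 0.0, -0.0], [0.001, -0.002, 0.535])
scene orange [ 5.36300e-01 -3.46500e-01  5.28000e-02  3.32000e-02  8.18807e+01] 242 0.1749
scene orange [ 5.36300e-01 -3.46800e-01  5.35000e-02  3.32000e-02  8.18807e+01] 357 0.1709
scene red [ 0.4883 -0.3409  0.1272  0.1665 83.9866] 1599 0.0051
wrist orange [ 0.5262 -0.3456  0.0539  0.0538 44.2471] 10610 0.1749
wrist orange [ 0.5262 -0.3456  0.0539  0.0538 44.2471] 11837 0.1748
wrist red [ 0.4857 -0.3408  0.1291  0.1695 84.4426] 8130 0.0036
```

View pics/c5.png

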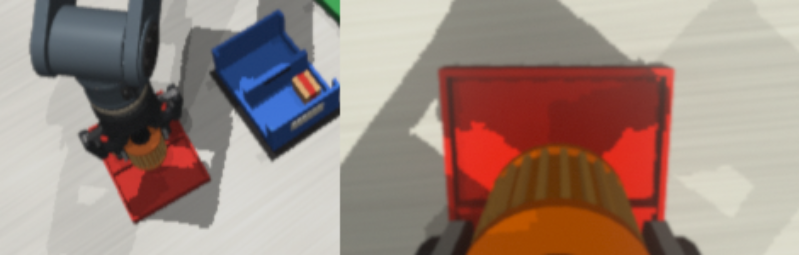

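The filter is held upright over the empty bay: left panel (150,150), right panel (555,220). It is centred within about 1 mm of the spot, so I'm lowering 109 mm in two steps.

Request:
{"op": "move_arm", "data": {
  "plan": [
    [[0,0,0,0,0,0.06,1],[0,0,0,0,0,0.18,1],[0,0,0,0,0,0.34,1],[0,0,0,0,0,0.5,1],[0,0,0,0,0,0.66,1],[0,0,0,0,0,0.82,1],[0,0,0,0,0,0.94,1],[0,0,0,0,0,1,1]]
  ]
}}

```text
t: 28.6
tcp_pos: [0.5266, -0.3448, 0.0639]
tool_rot: [0.999, -0.048, -0.0, -0.0]
force: [-0.1, 0.1, -1.5]
finger_gap: 0.622
```

Request:
{"op": "move_arm", "data": {
  "plan": [
    [[0,0,0,0,0,0.01,1],[0,0,0,0,0,0.02,1],[0,0,0,0,0,0.03,1],[0,0,0,0,0,0.04,1],[0,0,0,0,0,0.05,1],[0,0,0,0,0,0.06,1],[0,0,0,0,0,0.07,1],[0,0,0,0,0,0.08,1]]
  ]
}}

```text
t: 29.6
tcp_pos: [0.5269, -0.345, 0.0569]
tool_rot: [0.999, -0.048, -0.0, -0.0]
force: [0.2, -0.3, -0.3]
finger_gap: 0.623
```

```bash
python3 m.py;python3 - <<'E'
from station import snapshot
from h import *
d=snapshot("wrist"); P,m=band(d,"orange",.03,.1,(.38,.62,-.46,-.22)); print(*rect(P),np.percentile(P[:,2],95))
E
```

```text
t 29.6 tcp [ 0.5269 -0.345   0.0569] yaw -95.48 tilt 0.01 F [ 0.2 -0.3 -0.3] gap 0.623 q [-0.76  0.79  1.55 -0.    0.8   0.91]
[ 5.26200e-01 -3.45200e-01  5.48000e-02  5.42000e-02  8.54764e+01] 11867 0.0668 0.06816413995359702
```

Request:
{"op": "move_arm", "data": {
  "plan": [
    [[0,0,0,0,0,0.003,1],[0,0,0,0,0,0.006,1],[0,0,0,0,0,0.006,1],[0,0,0,0,0,0.006,0.35],[0,0,0,0,0,0.006,0.3],[0,0,0,0,0,0.006,0.2],[0,0,0,0,0,0.006,0.1],[0,0,0,0,0,0.006,0]]
  ]
}}

```text
t: 30.65
tcp_pos: [0.5269, -0.345, 0.0564]
tool_rot: [0.999, -0.048, -0.0, 0.0]
force: [0.5, -0.8, -0.3]
finger_gap: 1.001
```

Request:
{"op": "move_arm", "data": {
  "plan": [
    [[0,0,0,0,0,0,0],[0,0,0,0,0,-0.05,0],[0,0,0,0,0,-0.15,0],[0,0,0,0,0,-0.3,0],[0,0,0,0,0,-0.5,0],[0,0,0,0,0,-0.7,0],[0,0,0,0,0,-0.87,0],[0,0,0,0,0,-1,0]]
  ]
}}

```text
t: 31.65
tcp_pos: [0.5272, -0.3452, 0.1581]
tool_rot: [0.999, -0.048, 0.001, 0.001]
force: [0.3, -0.2, -0.2]
finger_gap: 0.997
```

```bash
python3 - <<'E'
from station import snapshot
from h import *
for n in("scene","wrist"):
    d=snapshot(n); np.savez(n+"6.npz",**d)
    for c,lo,hi,b in (("orange",.055,.1,(.38,.62,-.46,-.22)),("red",-.005,.03,(.38,.62,-.46,-.22)),("blue",.087,.1,(.38,.65,-.23,-.01))):
        P,m=band(d,c,lo,hi,b); print(n,c,*rect(P)) if len(P)>9 else 0
E
python3 m.py .515 -.114 .17 -1.3
```

```text
scene orange [ 5.25900e-01 -3.45100e-01  5.08000e-02  5.33000e-02  8.45042e+01] 294 0.0665
scene red [ 0.4876 -0.3409  0.127   0.169  83.7775] 1465 0.0053
scene blue [ 0.5163 -0.1167  0.1275  0.17   88.8275] 244 0.0918
wrist orange [ 5.26100e-01 -3.45000e-01  5.27000e-02  5.37000e-02  8.33205e+01] 2785 0.0655
wrist red [ 0.4854 -0.3408  0.1293  0.1701 84.5416] 14213 0.0038
wrist blue [ 5.91000e-01 -1.81600e-01  5.90000e-03  1.61000e-02  7.42205e+01] 209 0.09
t 31.75 tcp [ 0.5277 -0.3457  0.1584] yaw -95.48 tilt 0.21 F [ 0.7  0.3 -0.4] gap 0.999 q [-0.76  0.65  1.5  -0.    0.99  0.91]
([0.002, -0.0, -0.698], [-0.116, -0.765, -0.041])
([0.002, -0.0, -0.697], [0.3, -0.713, -0.039])
([0.002, -0.001, -0.698], [0.627, -0.453, -0.038])
```

Request:
{"op": "move_arm", "data": {
  "plan": [
    [[0,0,-0.07,-0.01,-0.06,-0.01,0],[0,0,-0.16,-0.02,-0.15,-0.02,0],[0,0,-0.25,-0.04,-0.25,-0.03,0],[0,0,-0.34,-0.05,-0.35,-0.04,0],[0,0,-0.43,-0.065,-0.45,-0.041,0],[0,0,-0.52,-0.08,-0.55,-0.041,0],[0,0,-0.61,-0.1,-0.66,-0.041,0],[0,0,-0.698,-0.116,-0.765,-0.041,0]]
  ],
  "force": 60
}}

```text
t: 32.75
tcp_pos: [0.5222, -0.2671, 0.1597]
tool_rot: [0.974, 0.225, -0.001, -0.001]
force: [-0.6, -0.4, -0.7]
finger_gap: 0.999
```

Request:
{"op": "move_arm", "data": {
  "plan": [
    [[0,0,-0.09,0.038,-0.09,-0.01,0],[0,0,-0.17,0.075,-0.18,-0.01,0],[0,0,-0.26,0.112,-0.267,-0.02,0],[0,0,-0.35,0.15,-0.356,-0.02,0],[0,0,-0.44,0.188,-0.445,-0.03,0],[0,0,-0.52,0.225,-0.535,-0.03,0],[0,0,-0.61,0.262,-0.624,-0.039,0],[0,0,-0.697,0.3,-0.713,-0.039,0]]
  ]
}}

```text
t: 33.75
tcp_pos: [0.5181, -0.19, 0.1638]
tool_rot: [0.877, 0.48, -0.0, -0.001]
force: [-0.6, -0.1, -0.5]
finger_gap: 1.0
```

Request:
{"op": "move_arm", "data": {
  "plan": [
    [[0,0,-0.1,0.09,-0.065,0,0],[0,0,-0.2,0.18,-0.13,-0.01,0],[0,0,-0.3,0.27,-0.195,-0.02,0],[0,0,-0.4,0.36,-0.26,-0.03,0],[0,0,-0.5,0.45,-0.325,-0.03,0],[0,0,-0.58,0.525,-0.38,-0.038,0],[0,0,-0.65,0.585,-0.422,-0.038,0],[0,0,-0.698,0.627,-0.453,-0.038,0]]
  ]
}}

```text
t: 34.75
tcp_pos: [0.5139, -0.1128, 0.1677]
tool_rot: [0.714, 0.7, -0.0, -0.001]
force: [-0.3, 0.4, 0.1]
finger_gap: 0.998
```

```bash
python3 - <<'E'
from station import snapshot
from h import *
d=snapshot("wrist"); np.savez("wrist7.npz",**d)
for c,lo,hi,b in (("blue",.087,.1,(.38,.65,-.23,-.01)),("blue",.078,.086,(.48,.55,-.23,-.01))):
    P,m=band(d,c,lo,hi,b); print(c,*rect(P)) if len(P)>9 else 0
E
python3 m.py .5155 -.114 .07 -1.3
```

```text
blue [ 0.5152 -0.1146  0.1298  0.1698 88.7709] 2273 0.0912
blue [ 5.153e-01 -1.148e-01  1.181e-01  9.500e-03  8.857e+01] 1800 0.0813
t 34.8 tcp [ 0.5137 -0.1123  0.1678] yaw -1.15 tilt 0.1 F [-0.3  0.4 -0.4] gap 0.995 q [-0.43  0.52  1.76  0.    0.86 -0.41]
([-0.002, -0.001, 0.003], [-0.018, 0.02, 0.978])
```

Request:
{"op": "move_arm", "data": {
  "plan": [
    [[0,0,0,0,0,0.1,0],[0,0,0,-0.01,0.005,0.25,0],[0,0,0.003,-0.015,0.01,0.42,0],[0,0,0.003,-0.018,0.015,0.58,0],[0,0,0.003,-0.018,0.016,0.74,0],[0,0,0.003,-0.018,0.016,0.87,0],[0,0,0.003,-0.018,0.016,0.95,0],[0,0,0.003,-0.018,0.016,0.978,0]]
  ]
}}

```text
t: 35.8
tcp_pos: [0.5157, -0.115, 0.0699]
tool_rot: [0.716, 0.698, -0.0, -0.0]
force: [-1.4, 1.8, 0.5]
finger_gap: 1.0
```

Request:
{"op": "move_arm", "data": {
  "plan": [
    [[0,0,0,0,0,0,0.2],[0,0,0,0,0,0,0.4],[0,0,0,0,0,0,0.6],[0,0,0,0,0,0,0.8],[0,0,0,0,0,0,1],[0,0,0,0,0,0,1],[0,0,0,0,0,0,1],[0,0,0,0,0,0,1]]
  ]
}}

```text
t: 36.8
tcp_pos: [0.5159, -0.1152, 0.0707]
tool_rot: [0.716, 0.698, 0.0, 0.0]
force: [-0.6, 0.2, 6.2]
finger_gap: 0.107
```

Request:
{"op": "move_arm", "data": {
  "plan": [
    [[0,0,0,0,0,0,1],[0,0,0,0,0,-0.03,1],[0,0,0,0,0,-0.1,1],[0,0,0,0,0,-0.22,1],[0,0,0,0,0,-0.36,1],[0,0,0,0,0,-0.5,1],[0,0,0,0,0,-0.62,1],[0,0,0,0,0,-0.7,1]]
  ]
}}

```text
t: 37.8
tcp_pos: [0.516, -0.1152, 0.1416]
tool_rot: [0.716, 0.698, 0.0, 0.001]
force: [-0.8, 0.2, -3.0]
finger_gap: 0.105
```

```bash
python3 m.py .4865 .1122 .186 3.5;  python3 - <<'E'
from station import snapshot
from h import *
d=snapshot("wrist"); np.savez("wrist8.npz",**d)
for c,lo,hi,b in (("blue",.157,.175,(.38,.65,-.23,-.01)),("blue",.145,.157,(.48,.55,-.23,-.01))):
    P,m=band(d,c,lo,hi,b); print(c,*rect(P)) if len(P)>9 else 0
d=snapshot("scene")
for lo,hi in ((.083,.096),(.02,.1)):
    P,m=band(d,"green",lo,hi,(.38,.6,.03,.2)); print("green",*rect(P)) if len(P)>9 else 0
E
```

```text
t 37.8 tcp [ 0.516  -0.1152  0.1416] yaw -1.43 tilt 0.07 F [-0.8  0.2 -3. ] gap 0.105 q [-0.43  0.56  1.78 -0.    0.8  -0.41]
([0.0, 0.0, -0.037], [0.755, -0.117, -0.149])
([0.001, 0.0, -0.036], [0.758, -0.095, -0.148])
([0.0, 0.001, -0.037], [0.761, -0.074, -0.149])
blue [ 5.16800e-01 -9.18000e-02  8.42000e-02  1.71700e-01  8.83373e+01] 11664 0.1619
blue [ 0.5138 -0.0993  0.0354  0.0854 12.8728] 4489 0.1522
green [0.4878 0.1101 0.1728 0.1294 3.2302] 207 0.0878
green [0.4879 0.1093 0.1719 0.1328 3.8115] 1453 0.0529
```

Request:
{"op": "move_arm", "data": {
  "plan": [
    [[0,0,0,0.03,-0.005,-0.04,1],[0,0,-0.005,0.1,-0.015,-0.1,1],[0,0,-0.01,0.19,-0.03,-0.17,1],[0,0,-0.015,0.29,-0.045,-0.24,1],[0,0,-0.02,0.4,-0.06,-0.31,1],[0,0,-0.025,0.51,-0.08,-0.37,1],[0,0,-0.03,0.63,-0.1,-0.42,1],[0,0,-0.037,0.755,-0.117,-0.445,1]]
  ]
}}

```text
t: 38.9
tcp_pos: [0.5059, -0.0385, 0.1853]
tool_rot: [0.706, 0.709, 0.0, 0.0]
force: [-0.8, 0.1, -2.8]
finger_gap: 0.109
```

Request:
{"op": "move_arm", "data": {
  "plan": [
    [[0,0,-0.005,0.11,-0.012,0,1],[0,0,-0.01,0.21,-0.024,0,1],[0,0,-0.015,0.3,-0.036,0,1],[0,0,-0.02,0.39,-0.048,0,1],[0,0,-0.025,0.48,-0.06,0,1],[0,0,-0.03,0.57,-0.072,0,1],[0,0,-0.033,0.66,-0.084,0,1],[0,0,-0.036,0.758,-0.095,0,1]]
  ]
}}

```text
t: 39.9
tcp_pos: [0.4962, 0.037, 0.1849]
tool_rot: [0.696, 0.718, 0.0, 0.0]
force: [0.0, -0.5, -3.0]
finger_gap: 0.104
```

Request:
{"op": "move_arm", "data": {
  "plan": [
    [[0,0,-0.005,0.11,-0.01,0,1],[0,0,-0.01,0.23,-0.022,0,1],[0,0,-0.015,0.35,-0.034,0,1],[0,0,-0.02,0.46,-0.045,0,1],[0,0,-0.025,0.56,-0.055,0,1],[0,0,-0.03,0.65,-0.063,0,1],[0,0,-0.035,0.72,-0.07,0,1],[0,0,-0.039,0.746,-0.072,0,1]]
  ]
}}

```text
t: 40.9
tcp_pos: [0.4865, 0.1112, 0.1849]
tool_rot: [0.684, 0.729, -0.0, 0.0]
force: [-0.5, -0.7, -2.7]
finger_gap: 0.111
```

```bash
python3 m.py .4868 .1107 .156 3.6;  python3 - <<'E'
from station import snapshot
from h import *
for n in ("scene","wrist"):
    d=snapshot(n)
    for c,lo,hi in (("green",.083,.096),("green",.02,.1),("blue",.2,.216),("blue",.12,.25)):
        P,m=band(d,c,lo,hi,(.37,.6,.02,.2)); print(n,c,*rect(P)) if len(P)>9 else 0
E
```

```text
t 40.9 tcp [0.4865 0.1112 0.1849] yaw 3.65 tilt 0.0 F [-0.5 -0.7 -2.7] gap 0.111 q [ 0.    0.46  1.81 -0.    0.87 -0.06]
([-0.0, 0.0, 0.001], [-0.005, 0.002, 0.289])
scene green [0.4892 0.1082 0.1675 0.1246 3.566 ] 133 0.0879
scene green [0.4896 0.1088 0.1679 0.1296 3.3274] 721 0.0463
scene blue [0.4856 0.1107 0.1732 0.1329 3.8538] 236 0.2056
scene blue [0.4858 0.1105 0.1737 0.1331 3.9441] 2234 0.1482
wrist green [4.8210e-01 1.7470e-01 1.4930e-01 1.6000e-03 3.6041e+00] 18 0.0609
wrist blue [0.4849 0.1345 0.1717 0.0839 3.7518] 11512 0.2052
wrist blue [0.4863 0.1122 0.1717 0.1287 3.6568] 68415 0.1637
```

Request:
{"op": "move_arm", "data": {
  "plan": [
    [[0,0,0.003,0.003,0.006,0.03,1],[0,0,0.003,0.003,0.006,0.08,1],[0,0,0.003,0.003,0.006,0.14,1],[0,0,0.003,0.003,0.006,0.19,1],[0,0,0.003,0.003,0.006,0.23,1],[0,0,0.003,0.003,0.006,0.26,1],[0,0,0.003,0.003,0.006,0.275,1],[0,0,0.003,0.003,0.006,0.28,1]]
  ]
}}

```text
t: 42.0
tcp_pos: [0.4872, 0.1111, 0.1569]
tool_rot: [0.685, 0.728, 0.0, 0.0]
force: [-0.0, 0.1, -3.2]
finger_gap: 0.104
```

```bash
python3 m.py;  python3 - <<'E'
from station import snapshot
from h import *
d=snapshot("scene")
for c,lo,hi in (("green",.02,.12),("blue",.17,.19),("blue",.1,.25)):
        P,m=band(d,c,lo,hi,(.37,.6,.02,.2)); print(c,*rect(P)) if len(P)>9 else 0
E
```

```text
t 42.0 tcp [0.4872 0.1111 0.1569] yaw 3.47 tilt 0.0 F [-0.   0.1 -3.2] gap 0.104 q [ 0.    0.51  1.84 -0.    0.8  -0.06]
green [0.4901 0.1075 0.1676 0.1286 4.0003] 577 0.0394
blue [0.4872 0.1101 0.1719 0.1307 3.4028] 262 0.1771
blue [0.4877 0.1095 0.1726 0.1319 3.7538] 2108 0.12
```

Request:
{"op": "move_arm", "data": {
  "plan": [
    [[0,0,0,0,0,0.008,1],[0,0,0,0,0,0.016,1],[0,0,0,0,0,0.024,1],[0,0,0,0,0,0.032,1],[0,0,0,0,0,0.04,1],[0,0,0,0,0,0.048,1],[0,0,0,0,0,0.054,1],[0,0,0,0,0,0.06,1]]
  ]
}}

```text
t: 43.05
tcp_pos: [0.4872, 0.1111, 0.1509]
tool_rot: [0.685, 0.728, -0.0, -0.0]
force: [-0.2, -0.6, -2.7]
finger_gap: 0.11
```

```bash
python3 m.py
```

```text
t 43.05 tcp [0.4872 0.1111 0.1509] yaw 3.47 tilt 0.0 F [-0.2 -0.6 -2.7] gap 0.11 q [ 0.    0.52  1.84 -0.    0.78 -0.06]
```

Request:
{"op": "move_arm", "data": {
  "plan": [
    [[0,0,0,0,0,0.006,1],[0,0,0,0,0,0.012,1],[0,0,0,0,0,0.018,1],[0,0,0,0,0,0.024,1],[0,0,0,0,0,0.03,1],[0,0,0,0,0,0.036,1],[0,0,0,0,0,0.04,1],[0,0,0,0,0,0.042,1]]
  ]
}}

```text
t: 44.05
tcp_pos: [0.4871, 0.1111, 0.1467]
tool_rot: [0.685, 0.728, -0.0, -0.0]
force: [-1.2, -0.4, -1.2]
finger_gap: 0.106
```

```bash
python3 m.py
```

```text
t 44.05 tcp [0.4871 0.1111 0.1467] yaw 3.48 tilt 0.01 F [-1.2 -0.4 -1.2] gap 0.106 q [ 0.    0.53  1.84 -0.    0.77 -0.06]
```

Contact is just beginning at the expected height. I'm lowering another 0.5 mm, opening and rising.

Request:
{"op": "move_arm", "data": {
  "plan": [
    [[0,0,0,0,0,0.003,1],[0,0,0,0,0,0.006,1],[0,0,0,0,0,0.006,1],[0,0,0,0,0,0.006,0.85],[0,0,0,0,0,0.006,0.7],[0,0,0,0,0,0.006,0.5],[0,0,0,0,0,0.006,0.3],[0,0,0,0,0,0.006,0]]
  ]
}}

```text
t: 45.05
tcp_pos: [0.4872, 0.1111, 0.1461]
tool_rot: [0.685, 0.728, -0.0, 0.0]
force: [0.9, 0.2, 1.0]
finger_gap: 0.894
```

Request:
{"op": "move_arm", "data": {
  "plan": [
    [[0,0,0,0,0,0,0],[0,0,0,0,0,0,0],[0,0,0,0,0,-0.1,0],[0,0,0,0,0,-0.25,0],[0,0,0,0,0,-0.45,0],[0,0,0,0,0,-0.65,0],[0,0,0,0,0,-0.85,0],[0,0,0,0,0,-1,0]]
  ]
}}

```text
t: 46.05
tcp_pos: [0.4874, 0.1111, 0.2477]
tool_rot: [0.685, 0.728, 0.001, 0.001]
force: [-0.3, -0.5, -0.0]
finger_gap: 1.004
```

```bash
python3 m.py; python3 - <<'E'
from station import snapshot
from h import *
for n in ("scene","wrist"):
    d=snapshot(n); np.savez(n+"9.npz",**d)
    for nm,c,lo,hi,b in (("rim","blue",.163,.175,(.37,.6,.02,.2)),("green","green",.02,.12,(.37,.6,.02,.2)),("filter","orange",.055,.08,(.38,.62,-.46,-.22)),("box","orange",.115,.15,(.37,.6,.02,.22))):
        P,m=band(d,c,lo,hi,b); print(n,nm,*rect(P),np.percentile(P[:,2],[5,95]).round(4)) if len(P)>9 else 0
# rim height plane tilt from the wrist view
P,m=band(d,"blue",.16,.176,(.37,.6,.02,.2)); P=P[P[:,2]>.163]
c=np.linalg.lstsq(np.c_[P[:,:2]-P[:,:2].mean(0),np.ones(len(P))],P[:,2],rcond=None)[0]; print("tilt deg",np.rad2deg(c[:2]).round(2),c[2].round(4))
s=np.load("scene9.npz")["img"]
cv2.imwrite("pics/c9.png",cv2.resize(s[90:350,110:430,::-1],None,fx=2.3,fy=2.3))
E
```

```text
t 46.05 tcp [0.4874 0.1111 0.2477] yaw 3.47 tilt 0.1 F [-0.3 -0.5 -0. ] gap 1.004 q [ 0.    0.37  1.75 -0.    1.02 -0.06]
scene rim [0.4868 0.1108 0.1721 0.1316 3.4121] 266 0.1676 [0.1636 0.1707]
scene green [0.4906 0.1078 0.1676 0.1275 4.1287] 474 0.0369 [0.0215 0.0786]
scene filter [ 5.26300e-01 -3.44700e-01  5.23000e-02  5.28000e-02  6.53023e+01] 290 0.0664 [0.0618 0.0696]
wrist rim [0.4867 0.1115 0.1701 0.129  3.4479] 2338 0.1672 [0.1651 0.1684]
wrist box [0.5216 0.1471 0.0337 0.0134 2.545 ] 56 0.1275 [0.1264 0.1286]
tilt deg [0.06 0.04] 0.1671
```

View pics/c9.png

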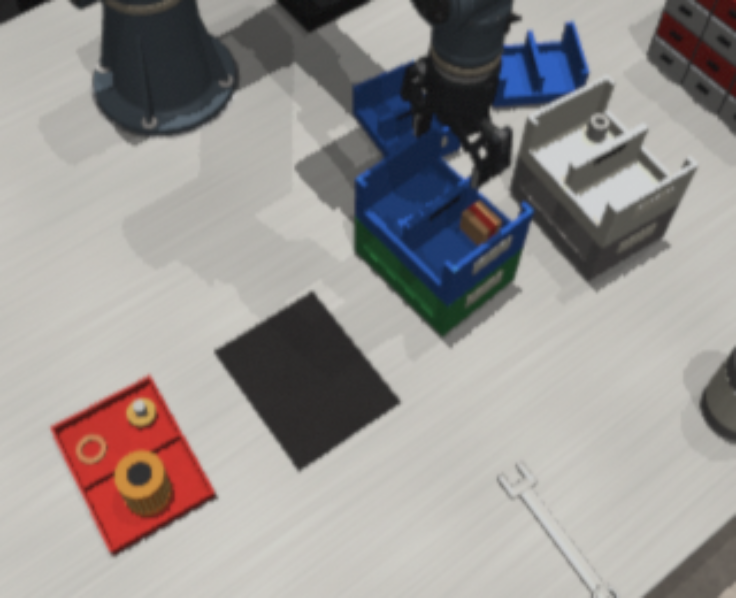

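The picture shows the blue tray nested level on green at (440,230), with the box in its corner at (480,222). The filter stands upright in the empty bay at (143,482), with the plug (140,411) and ring (91,449) in place. The rim pose matches the start and the gripper is clear, so I'm handing in.

```bash
python3 -c "
from station import manip; print(manip.sign_off())"
```

```text
the job is handed in; nothing more can be done
None
```

The job is done and handed in at about 46 s of the 72 s allowed. I set the blue tray with its box on the black mat, stood the orange filter in the empty bay of the red pan, then put the blue tray back on the green one.

**Last checks:**
- **Blue tray:** its rim centre is at (0.4867, 0.1115), against (0.4867, 0.1112) at the start. The rim is 0.167 m up, tilted under 0.1°, and turned 3.4° against 3.7° at the start, which is within the nesting play. The box is still in its corner.
- **Filter:** it stands upright at (0.526, -0.345) with its top at 0.066 m, about 1 mm from the bay centre.
- **Other things:** the green tray looks unmoved within camera accuracy. The plug, ring and other stack look undisturbed in the last picture, but I did not measure them.
- **Gripper:** it is open, about 100 mm above its release height and touching nothing. The wrist readings I took stayed under 7 N.

No check failed. The scene camera read 1 to 3 mm differently from the wrist camera in places, and I went by the wrist camera there.

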